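# Rock the locating block out of its jig

### The arm

A 6-joint arm with a two-finger parallel gripper is mounted at the origin on a cart in front of the work surface, level with it; the furniture and walls round the work are solid. World frame = base frame: x ahead of the robot, y to its left, z up, the work surface at z = 0. Lengths are in m, angles in rad, forces in N, time in s.
With the tool pointing down it reaches from about 0.375 to 0.9 m from the base axis. Payload 3.1 kg.
Tool frame: the origin (TCP) lies on the centre line of the jaws, within the pads' length; the fingertips stand 22 mm ahead of it and the grasp point (between the pads) lies 3 mm ahead of it; z points along the fingers, x is the direction in which the jaws open and shut, and the axes are right-handed (so a half turn about z gives the same grasp; the last joint's range is limited). The gripper opens to 87 mm and grips with 3 to 60 N. Pads are 19 mm wide; open, the fingers measure 117 mm over their backs; the gripper's body (75 mm by 190 mm) begins 51 mm behind the grasp point.
Start: joints at [0.946, 0.527, 1.433, -0, 1.181, -0.178], TCP at [0.27, 0.564, 0.245] pointing down, gripper open.
Joint ranges: [-3.08, 3.08], [-0.75, 2.2], [0.22, 2.44], [-1.43, 4.57], [0, 2.65], [-2.85, 2.85]. Speed limits (rad/s): [2.79, 2.79, 3.14, 3.14, 3.14, 3.14].

### API

Orientations are given as a unit quaternion [x, y, z, w].
In Python, from rig import robot, camera, order gives the robot as it stands.
- The arm moves only by the shell command python3 -m pendant 'ROWS' [OPENING] [FORCE]. ROWS is JSON, a list of rows, each a list of 2 entries, a list of its own where there are three numbers: the shift along the tool's x, y, z in mm, then the turn about the tool's z in degrees. A call has 1 to 8 rows; each row shifts and turns the commanded pose from where the row before left it, along the tool's axes as they then stand; what a row does not reach is not made up. A row lasts 1/8 s, in which the tool goes at most 62.5 mm and 10.7 degrees, less where a joint would pass 70% of its speed; a pose out of reach is approached as far as the arm can. A call with a gripper value outside its range is refused whole. OPENING is the finger opening in mm, from 0 to 87, set as the call begins (- or left out, the last holds). The fingers move at their own pace and stop on an object; FORCE is the grip in N (left out, the last holds). Time passes only in rows, so rows that do not move let the fingers close. It gives the time, the measured TCP pose, the force and the opening at its end, in the units of the state.
- robot.get_obs(): the state, without advancing time (a new reading comes with each control period).
- camera(name): name is "scene" or "top" or "wrist"; returns a dict with "pixels" (480x640x3 uint8, blue, green, red), "mtx" (3x3 intrinsics, pixels), "R" (3x3) and "t" (3): a world point X has camera coordinates R X + t. Camera axes: x right, y down, z forward; pixel columns grow to the right and rows downward; lengths in m; the calibration is good to about 2 mm. A picture is of the moment at which its call begins. There is no depth.
- order.hand_in(): hands the job in, once; it reports no verdict.
The state is a dict: "time": time; "q": joint angles; "joint_velocities": joint speeds; "joint_torque": joint torques, N m; "position": TCP position; "tool_rot": TCP orientation; "ft_force": force on the tool from outside, world axes, zero at the start; "moment": the same for the moment, N m; "grip_width": finger opening in m.
Only numpy, scipy, OpenCV 4.12 (cv2) and the standard library are available. Lean on these libraries where they do the work, as an engineer would, in place of code of your own. Each camera call takes 0.05 s, during which the arm holds its last target. There are 200 camera calls.

### The job

The locating block is stuck tight in the pocket of the green jig. Take it by its red-and-black grip and rock it clearly from side to side along its length while it is still in the pocket, first lifting the red end, then the black end, walking it upward until it frees. Finish still holding it, upright and still, straight over the pocket with its foot about a finger's breadth (15 mm) above the jig; do not let it jump up high, and do not disturb the things round about.

Things in the scene. Friction and masses are not known exactly. Their poses are not given: they have to be found in the camera images.
- block_grip (a point): centre of the grip of the loose locating block: an upright plastic grip 32 (x) x 16 (y) x 36 high on a steel tongue. The point is on the block's axis, 18 below the grip's top, 18 above the tongue's top and 40 above its underside. Its x axis runs along the block's length toward the RED half of the grip (the other half is black), z up the grip.
- block_foot (a point): centre of the underside of the block's tongue, 40 below block_grip; same axes. The tongue is 48 long (x) x 20 (y) x 22 high. At the start it stands on the pocket's floor: 16 in the pocket, 6 showing above the rim.
- pocket_rim (a point): centre of the pocket's mouth, level with the top of the jig's green walls, 30 above the bench; z up, x along the pocket's length toward the block's red end. The pocket is 50.5 (x) x 22 (y) and 16 deep, so the block can tilt lengthwise about 0.14 rad either way when fully down, more as it rises.
- block: the locating block (about 0.2 kg, 58 high in all), origin at the centre of its underside, axes as block_grip.
- jig: the jig, screwed down: steel plate 120 (x) x 76 (y) x 14 with green walls 80 x 48 round the pocket; origin centre of its underside. Four brass spring plungers, two near each end of the pocket (17 from the middle in x, centred 7 below the rim), pinch the tongue's long sides: friction of roughly 15 N per end, twice that if both ends are drawn at once; a lifted end stays up.
- oil_cup: bystander: small white oil cup with a stick, 28 x 28 x 58; leave alone; origin at the centre of its underside
- cream_pot: bystander: white pot with a cream lid, 46 across, 47 high; leave alone; origin at the centre of its underside
- driver_set_a: bystander: bundle of small screwdrivers, 85 x 50 x 9; leave alone; origin at the centre of its underside
- vial_2: bystander: amber vial with black cap, 28 x 28 x 46; leave alone; origin at the centre of its underside
- side_panel: fixed obstacle: upright dark wooden panel along the right edge of the bench (about 370 long in x, 20 thick, top 270 above the bench) with a hanging dust brush on its bench side; go over or round it
Not all that is in view belongs to the job. What is shaped like the block but blue or white is not meant.

How it is judged:
On the way, in this order (a step that is already met when the one before it is completed fails the run):
1. the block is tilted with its red end up, at least 0.06 rad, its foot still at least 7 mm down in the pocket (angle between block_grip's own x axis and vertical below 1.5108 rad and z of block_foot in the frame of pocket_rim below -0.007 m), for 0.1 s.
2. then it is tilted with its black end up, at least 0.06 rad, its foot still at least 2 mm down in the pocket (angle between block_grip's own x axis and vertical above 1.6308 rad and z of block_foot in the frame of pocket_rim below -0.002 m), for 0.1 s.
At the end, for the whole second after the job is handed in: the block is held by the fingers alone, touching the jig nowhere, its foot 5 to 30 mm above the rim and within 20 mm of the pocket's middle, within 0.2 rad of upright, and still (under 20 mm/s) (z of block_foot in the frame of pocket_rim between 0.005 and 0.03 m and horizontal distance between block_foot and pocket_rim below 0.02 m and angle between block_grip's own z axis and vertical below 0.2 rad and contact force between the fingers and block above 1 N and contact force between block and jig below 0.1 N and linear speed of block below 0.02 m/s); the arm keeps its last pose, push and grip.
It fails at once if the block is jerked up, its foot more than 60 mm above the rim (z of block_foot in the frame of pocket_rim above 0.06 m).
It fails at once if a thing standing round about is moved by more than 20 mm (distance of any of oil_cup, cream_pot, driver_set_a, vial_2 from where it was at the start of the episode above 0.02 m).
It also fails if it takes over 42 s, if anything falls off the work surface, if the arm or the gripper's body presses on something with over 40 N, if the wrist force passes 120 N, or if a joint passes its speed limit or range.

## Working session

There is one attempt and no reset: what is moved stays moved. The work goes in short steps, Python scripts to look and compute and a shell command to move; the robot and the scene stay as the last step left them, time stands still between calls to the robot, and variables do not carry over. Pictures are saved under pics/ and viewed, about 8 in all and at most 12, crops included, and the job is handed in when it is done.

```bash
mkdir -p pics; ls
python3 - <<'E'
from rig import robot,camera
import cv2
o=robot.get_obs();print({k:o[k] for k in('time','position','tool_rot','ft_force','grip_width')})
for n in('scene','top'):
    c=camera(n);cv2.imwrite(f'pics/{n}1.png',c['pixels']);print(n,c['mtx'],c['R'],c['t'])
E
```

```text
pics
{'time': 0.0, 'position': array([0.26960782, 0.56310443, 0.24357442]), 'tool_rot': array([ 8.46183775e-01,  5.32890113e-01, -9.90653579e-04,  4.05288502e-04]), 'ft_force': array([-0.18236473, -0.74620026,  0.12706167]), 'grip_width': 0.0870853868975339}
scene [[526.48566429   0.         323.85359976]
 [  0.         526.48566429 243.22167886]
 [  0.           0.           1.        ]] [[ 0.63081675 -0.77587327  0.0095339 ]
 [-0.43722339 -0.36557753 -0.82169872]
 [ 0.64101945  0.51417287 -0.56984237]] [-0.22660025  0.34252708  0.46851729]
top [[614.99896126   0.         315.57089098]
 [  0.         614.99896126 225.66650827]
 [  0.           0.           1.        ]] [[ 1.25093688e-02 -9.99921392e-01  8.51432454e-04]
 [-9.87697726e-01 -1.24891745e-02 -1.55875665e-01]
 [ 1.55874046e-01  1.10894829e-03 -9.87776317e-01]] [0.13876    0.56076263 1.13542921]
```

View pics/scene1.png

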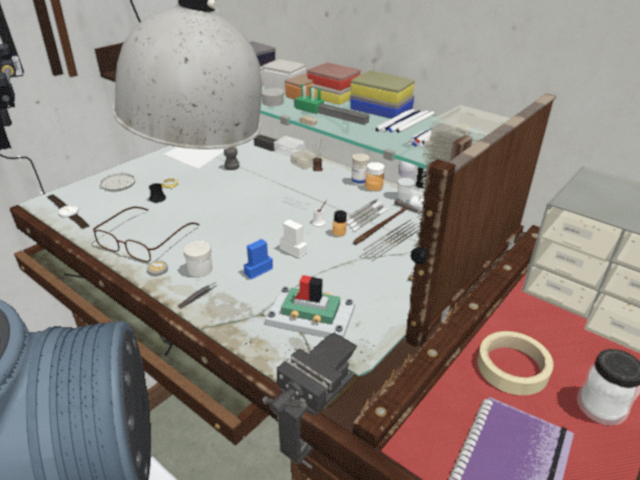

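View pics/top1.png

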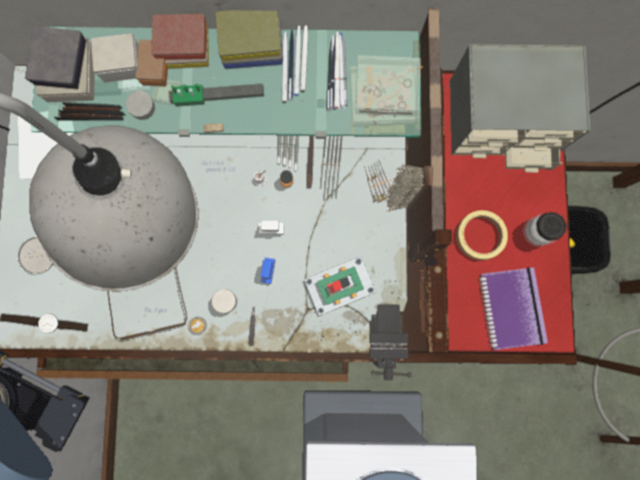

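The scene view shows the jig at about (308,305), with the red/black grip at about (311,290). In the top view the jig is at about (340,286), and the lamp is at (115,205).

```bash
python3 - <<'E'
import cv2,numpy as np
a=cv2.imread('pics/top1.png')[250:325,295:385];b=cv2.imread('pics/scene1.png')[265:340,260:360]
a=cv2.resize(a,None,fx=6,fy=6,interpolation=cv2.INTER_CUBIC)[:, :400+140];b=cv2.resize(b,None,fx=5,fy=5,interpolation=cv2.INTER_CUBIC)
cv2.imwrite('pics/c1.png',np.vstack([cv2.copyMakeBorder(a,0,0,0,800-a.shape[1],cv2.BORDER_CONSTANT)])[:600])
E
cat > h.py <<'E'
import numpy as np
from rig import camera,robot
def ray(c,u,v,z):
    R=np.array(c['R']);t=np.array(c['t']);C=-R.T@t
    d=R.T@np.linalg.inv(c['mtx'])@[u,v,1]
    return C+d*(z-C[2])/d[2]
def proj(c,X):
    p=c['mtx']@(np.array(c['R'])@X+c['t']);return p[:2]/p[2]
E
python3 - <<'E'
from h import *
from scipy.spatial.transform import Rotation as Ro
c=camera('top')
for n,u,v,z in [('jig',340,286,.03),('TCPlamp',115,205,.3),('lampR',198,210,.3),('pot',222,302,.047),('blue',267,270,.05)]:print(n,ray(c,u,v,z))
o=robot.get_obs();print(Ro.from_quat(o['tool_rot']).as_matrix())
E
```

```text
jig [0.44504304 0.09767593 0.03      ]
TCPlamp [0.54620581 0.44746802 0.3       ]
lampR [0.54014786 0.32237395 0.3       ]
pot [0.41133799 0.31946967 0.047     ]
blue [0.4722121  0.23633451 0.05      ]
[[ 4.32046319e-01  9.01850936e-01 -9.31262029e-04]
 [ 9.01850004e-01 -4.32047239e-01 -1.32422072e-03]
 [-1.59659888e-03 -2.67733978e-04 -9.99998690e-01]]
```

View pics/c1.png

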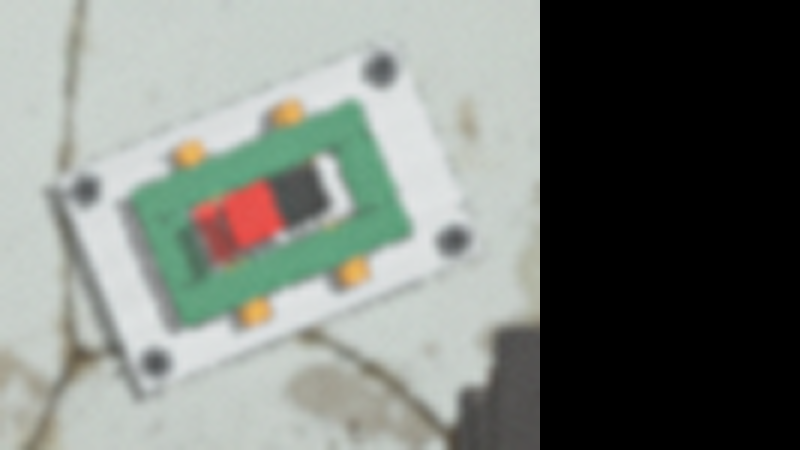

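Run:
```python
from h import *
import cv2
c=camera('top');s=camera('scene')
f=lambda P,z:np.array([ray(c,295+u/6,250+v/6,z) for u,v in P])
# order: red-up-left, black-up, black-low, red-low
W=f([(135,190),(355,98),(412,235),(185,325)],.03);S=f([(88,190),(380,70),(454,240),(155,362)],.014)
for P in(W,S):
    d=P[0]+P[3]-P[1]-P[2];print(P.mean(0),np.degrees(np.arctan2(d[1],d[0])),np.linalg.norm(d)/2)
Pt=[k['mtx']@np.c_[k['R'],k['t']] for k in(c,s)]
X=cv2.triangulatePoints(Pt[0],Pt[1],np.array([[115.],[205]]),np.array([[188.],[125]]));print('lamp',(X[:3]/X[3]).T)
print('grip top pix', ray(c,295+262/6,250+205/6,.072))
```

```text
[0.44641075 0.0970823  0.03      ] 112.76674629952095 0.07701104737036059
[0.44629982 0.0972023  0.014     ] 112.87521634029912 0.10326483251891878
lamp [[0.56798867 0.4944311  0.16636187]]
grip top pix [0.44589173 0.10182352 0.072     ]
```

```bash
python3 -m pendant '[[[-36,38,0],0],[[-44,46,0],0],[[-44,46,0],0],[[-44,46,0],0],[[-44,46,0],0],[[-44,46,0],0],[[-44,46,0],0],[[-44,46,0],0]]' 50 30; python3 -m pendant '[[[0,0,0],10.4],[[0,0,0],10.4],[[0,0,0],10.4],[[0,0,0],10.4],[[0,0,40],0],[[0,0,40],0],[[0,0,0],0],[[0,0,0],0]]'
python3 - <<'E'
from h import *
import cv2
from scipy.spatial.transform import Rotation as Ro
o=robot.get_obs();print(o['time'],o['position'],o['ft_force']);print(Ro.from_quat(o['tool_rot']).as_matrix())
c=camera('wrist');cv2.imwrite('pics/w1.png',c['pixels']);print(proj(c,[.4464,.0971,.03]),repr(c['R']),repr(c['t']),c['mtx'])
E
```

```text
time: 1.25
position: [0.4438, 0.1035, 0.2448]
tool_rot: [0.846, 0.533, 0.0, 0.0]
ft_force: [0.8, 0.7, 0.3]
grip_width: 0.0496
time: 2.25
position: [0.4439, 0.1054, 0.1654]
tool_rot: [0.98, 0.198, 0.001, 0.0]
ft_force: [0.1, 0.2, -0.2]
grip_width: 0.0499
2.25 [0.44394094 0.10544752 0.16539536] [ 0.08684589  0.2210018  -0.23981936]
[[ 9.21842335e-01  3.87562658e-01  1.37706819e-03]
 [ 3.87563029e-01 -9.21843207e-01 -3.34262195e-06]
 [ 1.26814548e-03  5.36782091e-04 -9.99999052e-01]]
[320.15412317 242.93247728] array([[ 9.21185520e-01,  3.89122590e-01,  9.21048570e-04],
       [ 3.76849006e-01, -8.92714592e-01,  2.47073844e-01],
       [ 9.69642476e-02, -2.27253751e-01, -9.68996216e-01]]) array([-0.45000125, -0.08258407,  0.29439343]) [[340.70233753   0.         321.31055328]
 [  0.         340.70233753 235.35732323]
 [  0.           0.           1.        ]]
```

View pics/w1.png

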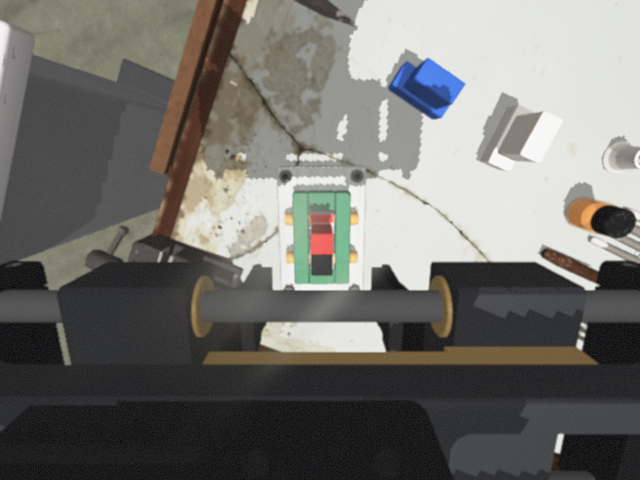

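The wrist view confirms the jig estimate. The walls run from u=294 to 351 and v=191 to 283, with red towards image-up (−tool y). I'll descend and grip.

```bash
python3 -m pendant '[[[0,8.5,0],0],[[0,0,40],0],[[0,0,40],0],[[0,0,15],0],[[0,0,8],0],[[0,0,0],0],[[0,0,0],0]]' 50 40
python3 - <<'E'
from h import *
import cv2
c=camera('wrist');s=camera('scene')
im=np.hstack([cv2.resize(c['pixels'][150:330,230:410],(400,400),interpolation=2),cv2.resize(s['pixels'][230:350,250:370],(400,400),interpolation=2)])
cv2.imwrite('pics/w2.png',im)
E
```

```text
time: 3.18
position: [0.4473, 0.0975, 0.0624]
tool_rot: [0.98, 0.198, 0.001, 0.0]
ft_force: [0.4, -0.5, 0.1]
grip_width: 0.0496
```

View pics/w2.png

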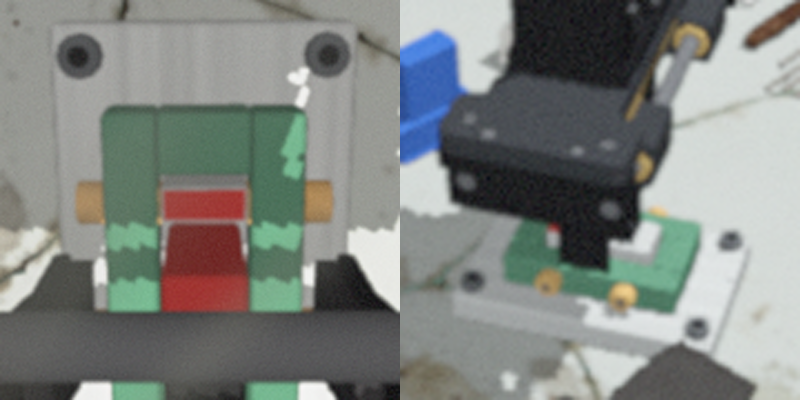

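The fingers straddle the grip about evenly, just above the tongue's shoulders. Closing now.

```bash
python3 -m pendant '[[[0,0,0],0],[[0,0,0],0],[[0,0,0],0],[[0,0,0],0],[[0,0,0],0],[[0,0,0],0]]' 0 40
python3 -m pendant '[[[0,1,-0.5],0],[[0,1,-0.5],0],[[0,1,-0.6],0],[[0,1,-0.6],0],[[0,0,0],0]]'
```

```text
time: 4.03
position: [0.4472, 0.0978, 0.0616]
tool_rot: [0.98, 0.198, 0.001, 0.0]
ft_force: [2.5, 2.8, -0.0]
grip_width: 0.0154
time: 4.65
position: [0.4469, 0.0968, 0.062]
tool_rot: [0.981, 0.196, -0.001, -0.002]
ft_force: [2.9, 18.2, -18.8]
grip_width: 0.0158
```

```bash
python3 -m pendant '[[[0,0.7,-0.7],0],[[0,0.7,-0.7],0],[[0,0.6,-0.6],0],[[0,0,0],0]]'; python3 -m pendant '[[[0,1,-0.7],0],[[0,1,-0.7],0],[[0,1,-0.6],0],[[0,0,0],0]]'
python3 - <<'E'
from h import *
import cv2
print(robot.get_obs()['moment'])
c=camera('wrist');s=camera('scene')
im=np.hstack([cv2.resize(c['pixels'][150:330,230:410],(400,400),interpolation=2),cv2.resize(s['pixels'][270:340,260:330],(400,400),interpolation=2)])
cv2.imwrite('pics/w3.png',im)
E
```

```text
time: 5.15
position: [0.4474, 0.0953, 0.0633]
tool_rot: [0.981, 0.195, -0.001, -0.003]
ft_force: [4.6, 19.6, -24.2]
grip_width: 0.0155
time: 5.65
position: [0.4481, 0.0931, 0.0647]
tool_rot: [0.981, 0.195, -0.002, -0.003]
ft_force: [4.0, 23.9, -29.5]
grip_width: 0.0162
[ 4.39641137 -0.93925168  0.02246389]
```

View pics/w3.png

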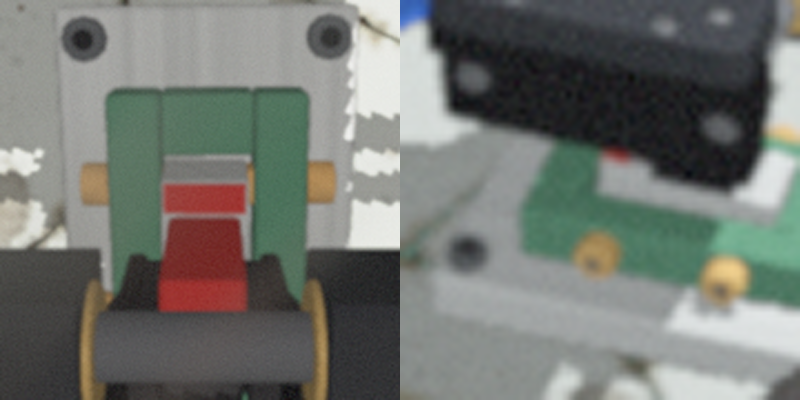

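The red end is visibly up: the tongue's end-face band at v≈157–183 in the crop is wider than before. I'll put a number on the tilt.

```bash
cat >> h.py <<'E'
from scipy.spatial.transform import Rotation as Ro
from scipy.optimize import least_squares
def camfor(pos,q):   # wrist camera model for another tool pose
    c=camera('wrist');o=robot.get_obs()
    T=np.eye(4);T[:3,:3]=Ro.from_quat(o['tool_rot']).as_matrix();T[:3,3]=o['position']
    C=np.eye(4);C[:3,:3]=c['R'];C[:3,3]=c['t']
    N=np.eye(4);N[:3,:3]=Ro.from_quat(np.array(q)/np.linalg.norm(q)).as_matrix();N[:3,3]=pos
    M=C@T@np.linalg.inv(N);return dict(mtx=c['mtx'],R=M[:3,:3],t=M[:3,3])
ex=np.array([np.cos(np.radians(112.8)),np.sin(np.radians(112.8)),0]);J=np.array([.4466,.0972,.014])
PTS=np.array([(24,22),(16,22),(16,58)])/1000
def model(p,c,b=0):
    x,z,th=p
    out=[]
    for a,h in PTS:
        X=J+ex*(x+a*np.cos(th)-h*np.sin(th))+np.array([0,0,z+a*np.sin(th)+h*np.cos(th)])
        out.append(proj(c,X)[1])
    return np.array(out)
def fit(vs,c):
    r=least_squares(lambda p:model(p,c)-vs,[0,0,0],x_scale=[.001,.001,.01]);return r.x
E
python3 - <<'E'
from h import *
c2=camfor([0.4473,0.0975,0.0624],[0.98,0.198,0.001,0])
v2=150+np.array([190,222,276])*.45
v3=150+np.array([183,216,280])*.45
print(v2,model([0,0,0],c2),fit(v2,c2))
c3=camera('wrist');print(v3,fit(v3,c3),model([0,.0024,.1],c3),fit(v3-(v2-model([0,0,0],c2)),c3))
E
```

```text
[235.5 249.9 274.2] [238.67833828 253.74752827 279.9713441 ] [-0.00034912 -0.00852363  0.00575891]
[232.35 247.2  276.  ] [ 2.49066596e-04 -7.09316396e-05  6.12881175e-02] [236.17076609 251.00133835 284.38700112] [0.00029849 0.00784865 0.0528563 ]
```

Estimated tilt is about 0.06 rad, which is marginal, so I'll push further.

```bash
python3 -m pendant '[[[0,1,-0.5],0],[[0,1,-0.5],0],[[0,1,-0.5],0],[[0,1,-0.5],0],[[0,0,0],0]]'
python3 - <<'E'
from h import *
import cv2
print(robot.get_obs()['moment'])
c=camera('wrist');s=camera('scene')
im=np.hstack([cv2.resize(c['pixels'][150:330,230:410],(400,400),interpolation=2),cv2.resize(s['pixels'][270:340,260:330],(400,400),interpolation=2)])
cv2.imwrite('pics/w4.png',im)
E
```

```text
time: 6.48
position: [0.4494, 0.09, 0.0667]
tool_rot: [0.981, 0.195, -0.002, -0.004]
ft_force: [4.4, 26.1, -28.9]
grip_width: 0.0162
[ 4.82532563 -0.97232461  0.01375664]
```

View pics/w4.png

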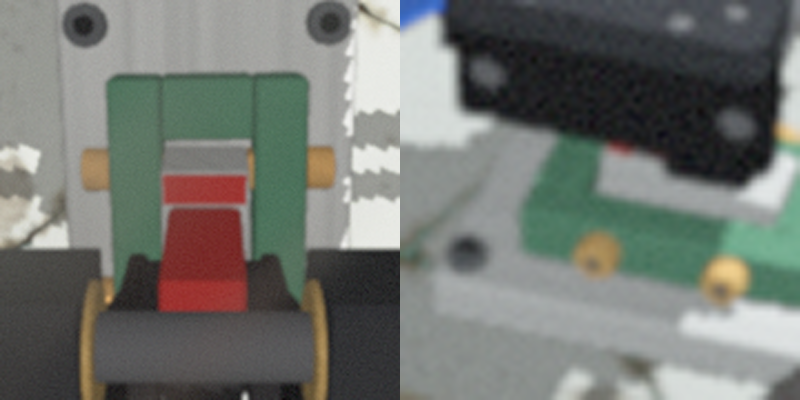

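Run:
```python
from h import *
c2=camfor([0.4473,0.0975,0.0624],[0.98,0.198,0.001,0])
b=150+np.array([190,222,276])*.45-model([0,0,0],c2)
v=150+np.array([175,207,280])*.45
c=camera('wrist')
print(fit(v,c),fit(v-b,c))
# x,z fixed by pivot about black bottom corner: theta only
for th in (.05,.08,.1,.12,.15):
    x=-.00125+.024*(np.cos(th)*0); z=.024*np.sin(th)
    print(th,model([x,z,th],c)+b-v)
```

```text
[ 8.89586236e-05 -1.48728678e-03  1.32235251e-01] [-2.15992687e-06  6.65630771e-03  1.20923622e-01]
0.05 [ -4.01348516  -4.1480857  -12.23114515]
0.08 [-2.054596   -2.26676343 -7.2998321 ]
0.1 [-0.7179055  -0.9942148  -4.00106085]
0.12 [ 0.64282678  0.29230228 -0.69680998]
0.15 [2.72784231 2.24689504 4.26314069]
```

Tilt is about 0.12 rad with the foot still roughly 11 mm down, so step 1 is met. Now the other way, lifting the black end.

```bash
python3 -m pendant '[[[0,-1.5,-0.2],0],[[0,-1.5,-0.2],0],[[0,-1.5,-0.2],0],[[0,-1.5,-0.3],0],[[0,-1.5,-0.4],0],[[0,-1.5,-0.4],0],[[0,0,0],0]]';python3 -m pendant '[[[0,-1.5,-0.5],0],[[0,-1.5,-0.5],0],[[0,-1.5,-0.5],0],[[0,-1,-0.5],0],[[0,0,0],0]]'
```

```text
time: 7.55
position: [0.4493, 0.0926, 0.069]
tool_rot: [0.98, 0.198, 0.0, 0.001]
ft_force: [5.4, -4.1, -28.0]
grip_width: 0.0158
time: 8.18
position: [0.4479, 0.0965, 0.0715]
tool_rot: [0.98, 0.199, 0.001, 0.002]
ft_force: [6.3, -10.5, -25.0]
grip_width: 0.0158
```

```bash
cat > look.py <<'E'
from h import *
import cv2,sys
c=camera('wrist');s=camera('scene')
im=np.hstack([cv2.resize(c['pixels'][150:330,230:410],(400,400),interpolation=2),cv2.resize(s['pixels'][265:335,265:335],(400,400),interpolation=2)])
cv2.imwrite(f'pics/{sys.argv[1]}.png',im)
E
python3 look.py w5
```

```text
(no output)
```

View pics/w5.png

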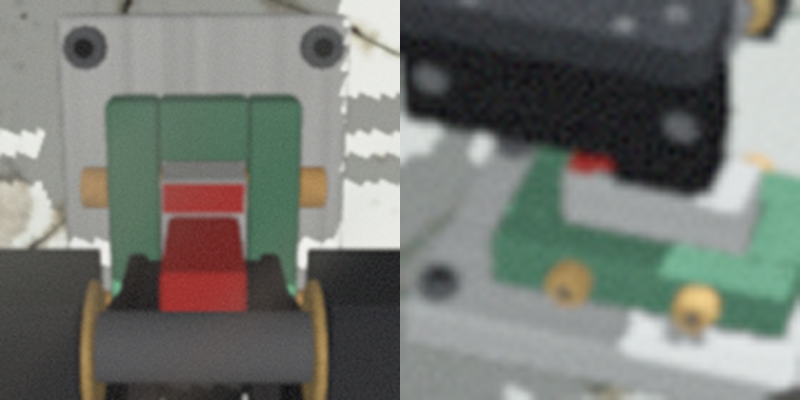

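Run:
```python
from h import *
c2=camfor([0.4473,0.0975,0.0624],[0.98,0.198,0.001,0])
b=150+np.array([190,222,276])*.45-model([0,0,0],c2)
v=150+np.array([182,215,272])*.45
c=camera('wrist')
print(fit(v,c),fit(v-b,c))
print('rim',[ (proj(c,J+ex*x+[0,0,.016])[1]-150)/.45 for x in(.04,.02525)])
# scene prediction in crop coordinates of tongue front corners (y=+/-10 side facing) 
s=camera('scene');ey=np.array([-ex[1],ex[0],0])
for z,th in((.006,0),(.009,0),(.006,-.05),(.009,-.05)):
  for sy in(1,):
    print(z,th,[np.round((proj(s,J+ey*sy*.01+ex*(a*np.cos(th)-h*np.sin(th))+[0,0,z+a*np.sin(th)+h*np.cos(th)])-[265,265])*400/70) for a,h in((.024,.022),(-.024,.022))])
print([np.round((proj(s,J+ey*.011+ex*a+[0,0,.016])-[265,265])*400/70) for a in(.02525,-.02525)],[np.round((proj(s,J+ey*.024+ex*a+[0,0,.016])-[265,265])*400/70) for a in(.04,-.04)])
```

```text
[0.00180955 0.00540361 0.0162321 ] [0.00203677 0.01344196 0.00982866]
rim [np.float64(111.84603220710451), np.float64(171.2780718732273)]
0.006 0 [array([160., 180.]), array([338., 215.])]
0.009 0 [array([159., 171.]), array([338., 206.])]
0.006 -0.05 [array([156., 182.]), array([333., 211.])]
0.009 -0.05 [array([155., 173.]), array([334., 202.])]
[array([155., 216.]), array([341., 254.])] [array([ 84., 237.]), array([382., 299.])]
```

The block is now about level with its foot about 7.5 mm down. I'll continue mostly sideways with little extra lift.

```bash
python3 -m pendant '[[[0,-1.2,0.3],0],[[0,-1.2,0.2],0],[[0,-1.2,0],0],[[0,-1.2,0],0],[[0,-1.2,0],0],[[0,0,0],0]]'
```

```text
time: 9.18
position: [0.4469, 0.0999, 0.0725]
tool_rot: [0.98, 0.2, 0.002, 0.004]
ft_force: [4.8, -23.0, -9.7]
grip_width: 0.0158
```

```bash
python3 -m pendant '[[[0,-1.2,0],0],[[0,-1.2,0],0],[[0,-1,0],0],[[0,0,0],0]]'; python3 look.py w6
```

```text
time: 9.68
position: [0.4463, 0.1017, 0.0732]
tool_rot: [0.98, 0.201, 0.002, 0.005]
ft_force: [5.4, -30.8, -3.3]
grip_width: 0.0159
```

View pics/w6.png

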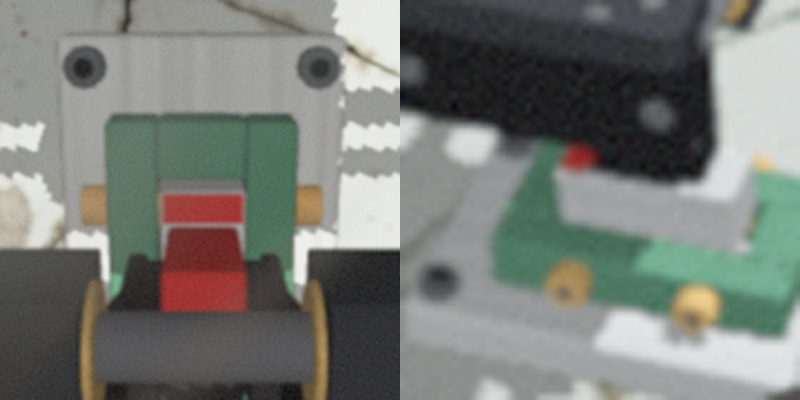

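```bash
python3 -m pendant '[[[0,-1.2,0],0],[[0,-1.2,0],0],[[0,-1.2,0],0],[[0,-1,0],0],[[0,0,0],0]]'; python3 look.py w7
```

```text
time: 10.4
position: [0.4447, 0.1056, 0.0743]
tool_rot: [0.98, 0.201, 0.003, 0.005]
ft_force: [3.0, -31.2, 9.4]
grip_width: 0.016
```

View pics/w7.png

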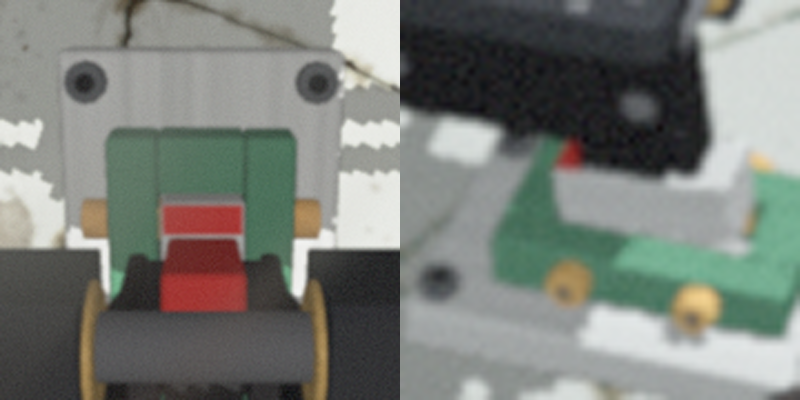

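Run:
```python
from h import *
c2=camfor([0.4473,0.0975,0.0624],[0.98,0.198,0.001,0])
b=150+np.array([190,222,276])*.45-model([0,0,0],c2)
c=camera('wrist');s=camera('scene')
v=150+np.array([206,236,271])*.45
print(fit(v,c),fit(v-b,c));ey=np.array([-ex[1],ex[0],0])
def f(p,off):
  z,th,x=p;return np.array([(proj(s,J+ey*.01+ex*(x+a*np.cos(th)-h*np.sin(th))+[0,0,z+a*np.sin(th)+h*np.cos(th)])-[265,265])*400/70+off for a,h in((.024,.022),(-.024,.022))]).ravel()
for n,d in(('w5',[162,173,355,205]),('w6',[157,172,350,198]),('w7',[154,170,350,187])):
  print(n,least_squares(lambda p:f(p,[8,0])-d,[.008,0,0],x_scale=[.001,.01,.001]).x)
```

```text
[-0.00300672 -0.00894083 -0.11059011] [-0.00197676  0.00078657 -0.11007994]
w5 [ 0.00904282 -0.02265079 -0.00106586]
w6 [ 0.01007966 -0.05909188 -0.00051709]
w7 [ 0.01226351 -0.11041274 -0.00124712]
```

Both views give a tilt of about −0.11 rad with the foot about 4 mm down, so step 2 is met. Next I rock it back towards level while drawing it out gently.

```bash
python3 -m pendant '[[[0,1.5,-0.5],0],[[0,1.5,-0.5],0],[[0,1.5,-0.6],0],[[0,1.5,-0.6],0],[[0,1.5,-0.6],0],[[0,1.5,-0.6],0],[[0,1,-0.6],0],[[0,0,0],0]]' - 50; python3 -m pendant '[[[0,0,-1],0],[[0,0,-1],0],[[0,0,-1],0],[[0,0,-1],0],[[0,0,-1],0],[[0,0,0],0]]'
```

```text
time: 11.65
position: [0.4442, 0.1034, 0.076]
tool_rot: [0.98, 0.197, -0.0, -0.001]
ft_force: [3.2, 4.5, -13.0]
grip_width: 0.0155
time: 12.4
position: [0.4437, 0.1025, 0.0823]
tool_rot: [0.98, 0.198, -0.0, -0.0]
ft_force: [0.4, 0.3, -2.5]
grip_width: 0.0157
```

It's free and carrying only its own weight. About 10 mm more, then check.

```bash
python3 -m pendant '[[[0,0,-2],0],[[0,0,-2],0],[[0,0,-2],0],[[0,0,-2],0],[[0,0,-2],0],[[0,0,0],0],[[0,0,0],0]]'; sed -i 's/265:335,265:335/245:345,250:350/' look.py; python3 look.py w8
```

```text
time: 13.28
position: [0.4443, 0.1027, 0.0919]
tool_rot: [0.98, 0.198, -0.0, -0.0]
ft_force: [-0.3, 0.3, -1.4]
grip_width: 0.0155
```

View pics/w8.png

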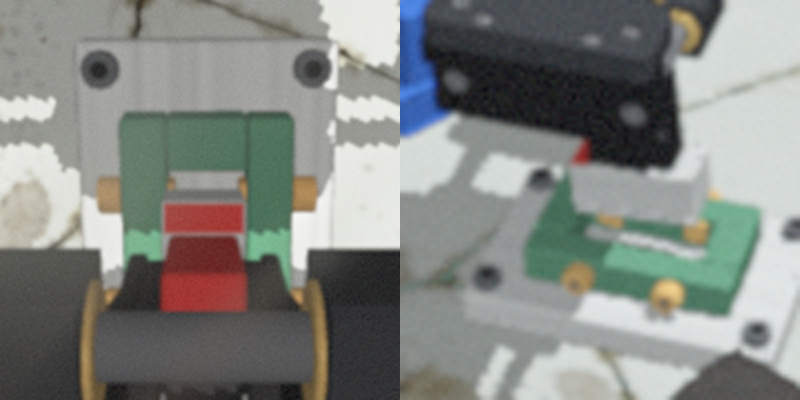

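Run:
```python
from h import *
c2=camfor([0.4473,0.0975,0.0624],[0.98,0.198,0.001,0])
b=150+np.array([190,222,276])*.45-model([0,0,0],c2)
c=camera('wrist');s=camera('scene');ey=np.array([-ex[1],ex[0],0])
v=150+np.array([204,234,271])*.45
print(fit(v,c),fit(v-b,c))
def f(p):
  z,th,x=p;return np.array([(proj(s,J+ey*.01+ex*(x+a*np.cos(th)-h*np.sin(th))+[0,0,z+a*np.sin(th)+h*np.cos(th)])-[250,245])*4+[5,0] for a,h in((.024,0),(-.024,0))]).ravel()
print(least_squares(lambda p:f(p)-[175,207,303,222],[.03,0,0],x_scale=[.001,.01,.001]).x)
o=robot.get_obs();print(o['time'],o['ft_force'],abs(o['joint_velocities']).max(),o['grip_width'])
from rig import order
print(order.hand_in())
```

```text
[-0.00383238  0.0084791  -0.08473165] [-0.00297718  0.01822502 -0.08493461]
[ 2.97923136e-02 -9.49575243e-02  1.11431762e-05]
13.525 [-0.09811016 -1.1108471  -2.19308339] 0.001113455672270905 0.015299944098848797
the job is handed in; nothing more can be done
None
```

The block is out of the pocket and was handed in at 13.5 s. It is held still by the grip about 14 mm above the rim; no verdict was reported.

**What I did**
- I gripped the block by its red-and-black grip and rocked the red end up to about +0.12 rad, with the foot about 11 mm down.
- I then rocked the black end up to about −0.11 rad, with the foot about 4 mm down. The wrist and scene views agreed on that angle.
- Then I drew it out slowly at 50 N grip.

**Last checks**
- **Height:** the foot is about 14 mm above the rim, from the scene view and from how far the tool rose. The wrist-image fit gave about 2 mm, or 8 mm below the rim without its offset. It is weak in height and had been off by several mm before, so I did not rely on it.
- **Position:** the foot is within about 3 mm of the pocket's middle.
- **Tilt:** the block still leans about 0.09 rad, black end up. This is inside the 0.2 limit, so I did not straighten it further.
- **Force:** the tool carried about 2 N downward, which is the block's weight alone, so the block is clear of the jig. The last picture shows the gap. The arm was still.
- **Surroundings:** nothing showed contact with the bystanders on the way, but I did not measure their positions again.

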